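# Hang the two-eared caddy on the twin-pin stand

## Robot

A 6-joint arm with a two-finger parallel gripper is mounted at the origin on the work surface. World frame = base frame: x ahead of the robot, y to its left, z up, the work surface at z = 0. Lengths are in m, angles in rad, forces in N, time in s.
With the tool pointing down it reaches from about 0.3 to 0.95 m from the base axis. Payload 3.1 kg.
Tool frame: the origin (TCP) lies midway between the tips of the shut fingers; the grasp point (between the pads) lies 19 mm behind it; z points along the fingers, y is the line along which they close (so a half turn about z gives the same grasp; the last joint's range is limited). The gripper opens to 85 mm and grips with 20 to 120 N. Pads are 22 mm wide; open, the fingers measure 114 mm over their backs; the gripper's body (76 mm by 85 mm) begins 54 mm behind the grasp point. The pads swing forward as they close: fully open they stand 13 mm farther back than shut.
Start: joints at [-1.325, 0.308, 1.634, -0, 1.2, -0.07], TCP at [0.194, -0.594, 0.231] pointing down, gripper open.
Joint ranges: [-3.06, 3.06], [-0.79, 1.96], [0.05, 2.63], [-1.19, 4.34], [0.05, 2.64], [-2.94, 2.94]. Speed limits (rad/s): [2.79, 2.79, 3.14, 3.14, 3.14, 3.14].

## Interface

Orientations are given as a rotation vector (axis times angle).
In Python, from workcell import arm gives the robot as it stands.
- The arm moves only by the tool play_rows, never from a script. Its argument "increments" is a list of rows, each a list of 3 entries, a list of its own where there are three numbers: the opening, from 0 (shut) to 1 (fully open), then the shift along the tool's x, y, z in mm, then the turn about the tool's z in rad. In form: [[gripper, [tx, ty, tz], spin], ...]. A call has 1 to 8 rows; each row is the pose to reach, as a shift and turn from the pose commanded when the call began, along the tool's axes at that moment; what a row does not reach only later rows make up. A row lasts 1/12 s, in which the tool goes at most 41.7 mm and 7.16 degrees, less where a joint would pass 70% of its speed; a pose out of reach is approached as far as the arm can. A call with a gripper value outside its range is refused whole. The fingers move at their own pace and stop on an object; the grip force is fixed at half the most. Time passes only in rows, so rows that repeat a pose let the fingers close. It gives the time, the measured TCP pose, the force, the opening and the grip force at its end, in the units of the state.
- arm.observe(): the state, without advancing time (a new reading comes with each control period).
- arm.read_camera(name): name is "scene" or "top"; returns the picture (480x640x3 uint8, red, green, blue); there is no depth.
- arm.calibration(name): a dict with "mtx" (3x3 intrinsics, pixels), "xyz" and "rotation" of the camera in the world. Camera axes: x right, y up, looking along -z (the intrinsics and any distortion apply to the point x, -y, -z); pixel columns grow to the right and rows downward; lengths in m; the calibration is good to about 2 mm. A picture is of the moment at which its call begins. calibration takes no time and is no camera call.
- arm.sign_off(): hands the job in; it is judged then, once.
Trained networks look in the newest picture that a camera, given by its name, has taken for a name from the list of things; names that differ only in an ending like _2 or _b are one class to them, and where a whole thing is asked for, a point or a joint stands for the part that bears it (a point fixed in the world has none). Each returns a list of dicts, best first, with "conf" (0 to 1); they miss things now and then, are a little off and sometimes report something else, mostly with a low value. They report only what shows in the picture. A call takes as long as a camera call.
- arm.search_frame(name, camera): "box" ([left, top, right, bottom] in pixels, round what is visible of it).
- arm.cut_out(name, camera): "mask" (480x640 bool, what is visible of it) and "box" ([left, top, right, bottom] in pixels, round what is visible of it).
The state is a dict: "time": time; "q": joint angles; "joint_velocities": joint speeds; "joint_torque": joint torques, N m; "eef_pos": TCP position; "tcp_rot": TCP orientation; "force": force on the tool from outside, world axes, zero at the start; "ft_torque": the same for the moment, N m; "width": finger opening in m; "finger_force": force on a finger pad.
Only numpy, scipy, OpenCV 4.12 (cv2) and the standard library are available. Lean on these libraries where they do the work, as an engineer would, in place of code of your own. Each camera call takes 0.05 s, during which the arm holds its last target. There are 200 camera calls.

## Task

Pick up the small metal caddy that has an ear with a hole on both sides and hang it on the twin-pin stand, one pin up through each hole. Lower it in the grip until the pins are well through the holes, let go only then, and leave it hanging level with both ears lying flat on the two posts. Do not shift the other caddy, the one with a single ear.

Things in the scene. Friction and masses are not known exactly. Their poses are not given: they have to be found in the camera images.
- caddy_mid (a point): Upright aluminium caddy: tub 50 (x) x 60 (y) x 50 mm deep. Flat ears at the rim on both sides (+y, -y), to 84 mm from the middle, 48 wide, 5 thick; in each a 26 mm hole at x 0, y +60 / -60. Handle: raised level bar along y, 12 thick (x), 60 long, 26 high. Point: caddy centre, 48 mm above its underside, 35 below the bar's centre line, 3 above the ears' undersides. 0.2-0.4 kg. Both sides alike.
- stand: Dark steel stand, fixed: foot plate 60 (x) x 164 (y) x 6 mm and two posts 44 (x) x 38 (y) at y +60 and -60, flat tops 75 mm above the counter; on the middle of each top an upright round-tipped pin, 8 mm thick, 28 tall (tip at 103). Open between the posts, 82 mm wide, for the tub. Origin: centre of the underside, on the counter; y runs from pin to pin, z up.
- oddcaddy_mid (a point): The other caddy, to be left where it is: same tub (50 x 60 x 50 mm) and handle, 96 mm tall in all, but only one holed ear, on its +y side. The point is its centre, 48 mm above its underside.

How it is judged:
On the way:
1. the caddy, still held, is lowered over the stand with the pins at least 13 mm through both holes (x of caddy_mid in the frame of stand between -0.012 and 0.012 m and y of caddy_mid in the frame of stand between -0.012 and 0.012 m and z of caddy_mid in the frame of stand below 0.093 m and angle between the y axis of caddy_mid and the y axis of stand, either way round below 0.25 rad and contact force between the fingers and caddy above 0.5 N), for 0.1 s.
At the end, for the whole second after the job is handed in: The caddy hangs released and at rest, a pin through each hole: its centre within 12 mm of the stand's middle along x and along y and 74 to 82 mm above the counter (78 when seated), level within 5 degrees, ear line within 14 degrees of the pin line, either way round (x of caddy_mid in the frame of stand between -0.012 and 0.012 m and y of caddy_mid in the frame of stand between -0.012 and 0.012 m and z of caddy_mid in the frame of stand between 0.074 and 0.082 m and angle between the y axis of caddy_mid and the y axis of stand, either way round below 0.25 rad and angle between caddy_mid's own z axis and vertical below 0.09 rad and linear speed of caddy below 0.02 m/s); the robot touches nothing.
It fails at once if the single-eared caddy is shifted by more than 30 mm (distance of oddcaddy_mid from where it was at the start of the episode above 0.03 m).
It also fails if it takes over 40 s, if anything falls off the work surface, if the arm or the gripper's body presses on something with over 40 N, if the wrist force passes 120 N, or if a joint passes its speed limit or range.

## Working session

There is one attempt and no reset: what is moved stays moved. The work goes in short steps, Python scripts to look and compute and a tool call to move; the robot and the scene stay as the last step left them, time stands still between calls to the robot, and variables do not carry over. Pictures are saved under pics/ and viewed, at most 10 in all, crops included, and the job is handed in when it is done.

Besides the shell and the picture viewer there is one more tool, called as name(argument=value, ...) on one line, values as JSON. play_rows: Moves the arm, as the interface text tells. Its arguments: {"type":"object","properties":{"increments":{"type":"array","items":{"type":"array"}}},"required":["increments"]}

```bash
mkdir -p pics
python3 - <<'E'
from workcell import arm
import cv2,numpy as np
ims=[]
for c in("scene","top"):
    im=arm.read_camera(c); cv2.imwrite(f"pics/{c}0.png",im[:,:,::-1])
    k=arm.calibration(c); print(c,np.round(k["mtx"],1).tolist(),np.round(k["xyz"],3),np.round(k["rotation"],3).tolist(), [x for x in k if x not in("mtx","xyz","rotation")])
    for n in("caddy_mid","stand","oddcaddy_mid"):
        for d in arm.search_frame(n,c)[:3]: print(n,round(d["conf"],2),np.round(d["box"]))
print(arm.observe())
E
```

```text
scene [[575.2, 0.0, 309.2], [0.0, 575.2, 237.5], [0.0, 0.0, 1.0]] [1.172 0.423 0.695] [0.496, 0.933, 1.986] []
caddy_mid 0.9 [392. 223. 495. 279.]
stand 0.72 [216. 235. 318. 316.]
oddcaddy_mid 0.78 [226. 146. 278. 205.]
top [[588.0, 0.0, 310.6], [0.0, 588.0, 229.9], [0.0, 0.0, 1.0]] [ 0.292 -0.009  1.174] [0.177, -0.166, -1.473] []
caddy_mid 0.9 [162. 265. 252. 301.]
stand 0.7 [290. 170. 372. 211.]
oddcaddy_mid 0.81 [388. 273. 455. 323.]
{'time': 0.4, 'q': array([-1.32471815e+00,  3.08249724e-01,  1.63396798e+00, -1.17896499e-05,
        1.19972599e+00, -6.97037535e-02]), 'joint_velocities': array([ 0.00025176, -0.00228837, -0.00193072,  0.00029143, -0.00054238,
       -0.00081036]), 'joint_torque': array([ 2.59284461e-04, -4.14680564e+01, -2.76531583e+01, -8.69788687e-05,
        4.28361353e-03,  5.20072945e-06]), 'eef_pos': array([ 0.19404246, -0.59400321,  0.2310985 ]), 'tcp_rot': array([-3.10216925e+00, -4.93922499e-01,  6.57483050e-05]), 'force': array([-0.41477001,  0.21734282,  0.10886838]), 'ft_torque': array([ 0.04762117, -0.00428591, -0.0533725 ]), 'finger_force': 0.0, 'width': 0.08536257278514799}
```

View pics/scene0.png

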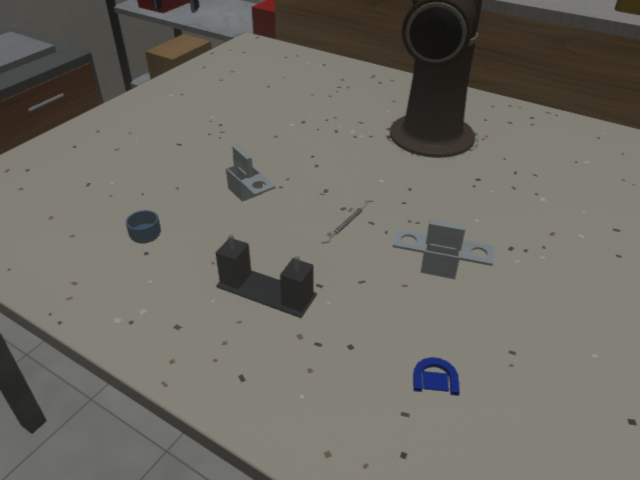

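View pics/top0.png

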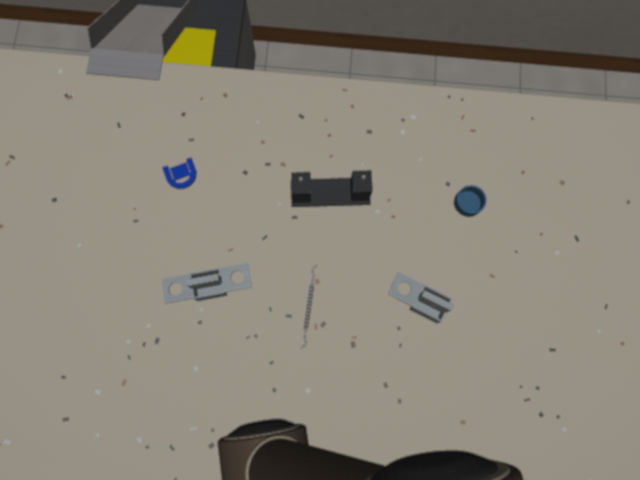

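The scene view shows the caddy at about (443,245), the stand at (267,275) and the single-ear caddy at (250,175). In the top view the caddy's ear holes are near (176,289) and (238,277), the pins near (301,179) and (362,178), and the other caddy is at (421,297). Next I'll zoom in to get exact hole and pin pixels.

```bash
cat > h.py <<'E'
from workcell import arm
import cv2,numpy as np
from scipy.spatial.transform import Rotation as R
def ray(c,u,v,z):
    k=arm.calibration(c);m=k["mtx"];d=np.array([(u-m[0,2])/m[0,0],-(v-m[1,2])/m[1,1],-1])
    d=R.from_rotvec(k["rotation"]).apply(d);o=np.array(k["xyz"]);return o+d*(z-o[2])/d[2]
def proj(c,p):
    k=arm.calibration(c);q=R.from_rotvec(k["rotation"]).inv().apply(np.array(p)-k["xyz"])
    m=k["mtx"];return m[0,0]*q[...,0]/-q[...,2]+m[0,2], m[1,1]*-q[...,1]/-q[...,2]+m[1,2]
E
python3 - <<'E'
from h import *
im=cv2.imread("pics/top0.png")
a=cv2.resize(im[255:310,150:265],None,fx=6,fy=6,interpolation=cv2.INTER_CUBIC)
b=cv2.resize(im[160:215,275:390],None,fx=6,fy=6,interpolation=cv2.INTER_CUBIC)
b=np.clip(b.astype(int)*2,0,255).astype(np.uint8)
s=np.vstack([a,b])[:, :690];cv2.imwrite("pics/crop.png",s[:600] if 0 else cv2.resize(s,None,fx=.9,fy=.9))
m=arm.cut_out("caddy_mid","top")[0]["mask"].astype(np.uint8)
cs,h=cv2.findContours(m,cv2.RETR_CCOMP,cv2.CHAIN_APPROX_NONE)
for c,hh in zip(cs,h[0]):
    if len(c)>4: M=c[:,0].mean(0); print(len(c),hh[3],M,ray("top",*M,.0475)[:2],cv2.minAreaRect(c))
m=arm.cut_out("stand","top")[0]["mask"].astype(np.uint8)
c=max(cv2.findContours(m,0,1)[0],key=cv2.contourArea);print(cv2.minAreaRect(c))
for uv in((301,179),(362.5,178)): print(ray("top",*uv,.103)[:2])
E
```

```text
220 -1 [206.17727273 283.02727273] [0.42194628 0.20089219] ((205.98867797851562, 283.9395751953125), (29.363306045532227, 88.82707214355469), 79.3803482055664)
41 0 [175.17073171 288.70731707] [0.4056617  0.25869132] ((175.25001525878906, 288.7500305175781), (14.142135620117188, 14.849241256713867), 45.0)
40 0 [236.675 276.925] [0.4390306  0.14390011] ((237.0, 277.0), (14.0, 14.0), 0.0)
((331.47393798828125, 187.58645629882812), (33.871891021728516, 79.85311889648438), 88.36341857910156)
[0.62940326 0.03664752]
[ 0.64213191 -0.07983624]
```

View pics/crop.png

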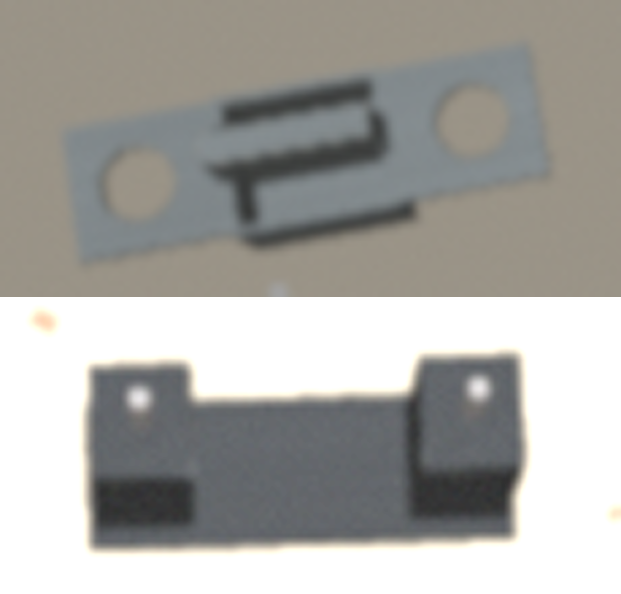

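```bash
cat >> h.py <<'E'
def go(p,ydir,alt=False):
    s=arm.observe();T=R.from_rotvec(s["tcp_rot"]);t=T.inv().apply(np.array(p)-s["eef_pos"])*1000
    d=T.inv().apply([np.cos(ydir),np.sin(ydir),0]);a=np.arctan2(-d[0],d[1])
    print("shift",t.round(1),"spin",round(a,3),round(a-np.sign(a)*np.pi,3),"tcp",s["eef_pos"].round(4),"q",s["q"].round(2))
E
python3 - <<'E'
from h import *
a,b=ray("top",175.6,288.9,.0475),ray("top",237.6,276.9,.0475)
p,q=ray("top",300.6,178.7,.102),ray("top",363.5,176.9,.102)
for n,x,y in(("caddy",a,b),("stand",p,q)):
    d=x-y;print(n,(x+y)/2,np.linalg.norm(d),np.arctan2(-d[0],d[1]))
    if n=="stand":
        for t in (x,y):print(np.round(proj("scene",t),1))
    go([*((x+y)/2)[:2],.18],np.arctan2(-d[0],d[1]))
E
```

```text
caddy [0.42230531 0.19997495 0.0475    ] 0.12054554468878736 0.2848250013246329
shift [ 463.5 -683.9   51.3] spin -1.54 1.602 tcp [ 0.1941 -0.5941  0.2312] q [-1.32  0.31  1.63  0.    1.2  -0.07]
stand [ 0.63753376 -0.02207005  0.102     ] 0.12004032491602509 0.12176043129562837
[295.7 256.5]
[229.8 234.9]
shift [ 599.2 -406.    51.3] spin -1.377 1.765 tcp [ 0.1941 -0.5941  0.2312] q [-1.32  0.31  1.63  0.    1.2  -0.07]
```

play_rows(increments=[[1,[464,-684,30],-1.54],[1,[464,-684,30],-1.54],[1,[464,-684,30],-1.54],[1,[464,-684,30],-1.54],[1,[464,-684,30],-1.54],[1,[464,-684,30],-1.54],[1,[464,-684,30],-1.54],[1,[464,-684,30],-1.54]])

```text
time: 1.17
eef_pos: [0.2864, -0.2722, 0.2193]
tcp_rot: [2.48, 1.927, 0.001]
force: [0.9, -0.3, 0.8]
width: 0.0856
finger_force: 0.0
```

```bash
python3 -c "
from h import *
go([.4223,.2,.19],.285)"
```

```text
shift [491.2  14.9  29.2] spin -0.535 2.607 tcp [ 0.2864 -0.2722  0.2193] q [-0.87 -0.15  2.15  0.    1.14 -0.62]
```

play_rows(increments=[[1,[490,14,25],-0.5],[1,[490,14,25],-0.5],[1,[490,14,25],-0.5],[1,[490,14,25],-0.5],[1,[490,14,25],-0.5],[1,[490,14,25],-0.5],[1,[490,14,25],-0.5],[1,[490,14,25],-0.5]])

```text
time: 1.83
eef_pos: [0.3797, 0.0478, 0.2028]
tcp_rot: [1.932, 2.475, 0.002]
force: [1.2, -1.0, -0.0]
width: 0.0856
finger_force: 0.0
```

```bash
python3 -c "
from h import *
go([.4223,.2,.19],.285)"
```

```text
shift [137.4  78.2  12.9] spin -0.04 3.102 tcp [0.3797 0.0478 0.2028] q [ 0.01 -0.15  2.19 -0.    1.1  -0.23]
```

play_rows(increments=[[0.7,[134,77,12],-0.04],[0.7,[134,77,12],-0.04],[0.7,[134,77,12],-0.04],[0.7,[134,77,12],-0.04],[0.7,[134,77,12],-0.04],[0.7,[134,77,12],-0.04],[0.7,[134,77,12],-0.04]])

```text
time: 2.42
eef_pos: [0.421, 0.1938, 0.19]
tcp_rot: [-1.882, -2.515, 0.002]
force: [0.1, 0.3, -0.7]
width: 0.0598
finger_force: 0.0
```

```bash
python3 -c "
from h import *
go([.4223,.2,.063],.285)
im=arm.read_camera('scene');cv2.imwrite('pics/s1.png',im[:,:,::-1])
for z in (0,.0475): print(z)
x=np.array([np.cos(.285),np.sin(.285),0]);y=np.array([-x[1],x[0],0]);c=np.array([.4223,.2,.0])
for s in(1,-1): print(np.round(proj('scene',c+s*.06*y+[0,0,.05]),1))
d=arm.cut_out('caddy_mid','scene')
if d:
  m=d[0]['mask'].astype(np.uint8)
  for k in cv2.findContours(m,cv2.RETR_CCOMP,cv2.CHAIN_APPROX_NONE)[0]: print(len(k),k[:,0].mean(0))
"
```

```text
shift [  5.7   3.1 127. ] spin 0.001 -3.141 tcp [0.421  0.1938 0.19  ] q [ 0.34  0.04  2.04 -0.    1.06  0.05]
0
0.0475
[478.5 252.1]
[407.9 239.1]
287 [443.59233449 247.99651568]
33 [478.75757576 253.03030303]
30 [408.5 240. ]
```

View pics/s1.png

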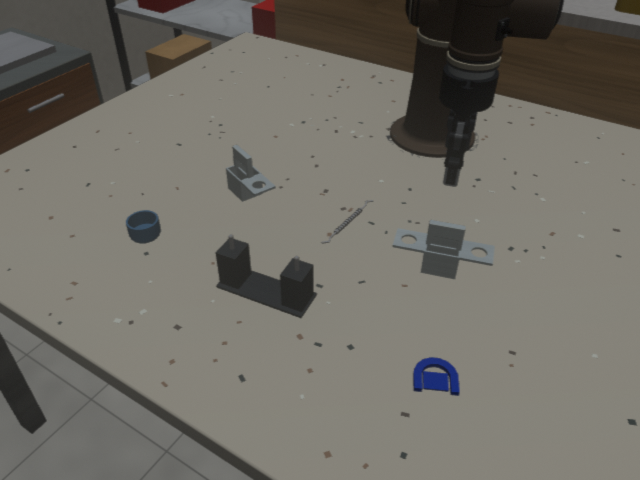

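The scene view puts the ear holes at (479,253) and (409,240), within about 1 px of my estimate. The gripper is over the caddy near (455,165), so I'll descend.

play_rows(increments=[[0.7,[5,3,20],0],[0.7,[5,3,50],0],[0.7,[5,3,80],0],[0.7,[5,3,105],0],[0.7,[5,3,120],0],[0.7,[5,3,127],0],[0.7,[5,3,127],0],[0.7,[5,3,127],0]])

```text
time: 3.18
eef_pos: [0.4235, 0.1993, 0.0637]
tcp_rot: [1.885, 2.513, 0.001]
force: [0.9, -0.2, 0.5]
width: 0.0597
finger_force: 0.0
```

```bash
python3 -c "
from h import *
go([.4223,.2,.063],.285)"
```

```text
shift [ 1.  -1.   0.7] spin -0.001 3.14 tcp [0.4235 0.1993 0.0637] q [ 0.35  0.25  2.11 -0.    0.78  0.06]
```

play_rows(increments=[[0,[1,-1,0],0],[0,[1,-1,0],0],[0,[1,-1,0],0],[0,[1,-1,0],0],[0,[1,-1,0],0],[0,[1,-1,0],0],[0,[1,-1,0],0],[0,[1,-1,0],0]])

```text
time: 3.85
eef_pos: [0.4223, 0.2009, 0.064]
tcp_rot: [1.883, 2.514, 0.001]
force: [-1.3, -1.5, 5.7]
width: 0.0113
finger_force: 61.9
```

```bash
python3 -c "
from h import *
print(arm.observe()['finger_force'],arm.observe()['width'])
go([.4223,.2,.20],.285)"
```

```text
61.92509651184082 0.011328781478693806
shift [-8.00e-01 -1.00e-01 -1.36e+02] spin 0.0 -3.141 tcp [0.4223 0.2009 0.064 ] q [ 0.35  0.25  2.11 -0.    0.78  0.07]
```

Gripped. Lift it.

play_rows(increments=[[0,[0,0,-15],0],[0,[0,0,-40],0],[0,[0,0,-70],0],[0,[0,0,-100],0],[0,[0,0,-120],0],[0,[0,0,-130],0],[0,[0,0,-130],0]])

```text
time: 4.43
eef_pos: [0.4233, 0.2012, 0.1953]
tcp_rot: [1.882, 2.512, 0.006]
force: [0.6, -0.4, -2.8]
width: 0.0109
finger_force: 61.0
```

```bash
python3 -c "
from h import *
s=arm.observe();print(s['finger_force'],s['width'],s['force'])
go([.6375,-.022,.194],.122)"
```

```text
60.97455024719238 0.010940629637092908 [ 0.55498036 -0.39427982 -2.7834198 ]
shift [-274.5  142.7    1.8] spin 0.163 -2.978 tcp [0.4233 0.2012 0.1953] q [0.35 0.04 2.03 0.   1.07 0.07]
```

play_rows(increments=[[0,[-25,13,0],0.02],[0,[-60,31,0],0.04],[0,[-95,49,0],0.06],[0,[-130,67,0],0.08],[0,[-165,86,0],0.1],[0,[-200,104,0],0.12],[0,[-235,122,0],0.14],[0,[-255,133,0],0.163]])

```text
time: 5.1
eef_pos: [0.6221, -0.0102, 0.19]
tcp_rot: [-2.085, -2.349, 0.004]
force: [0.7, -0.2, -1.1]
width: 0.0111
finger_force: 60.9
```

play_rows(increments=[[0,[-15,5,0],0],[0,[-20,7,0],0],[0,[-20,7,0],0],[0,[-20,7,0],0]])

```text
time: 5.43
eef_pos: [0.6286, -0.0247, 0.1917]
tcp_rot: [-2.079, -2.35, 0.002]
force: [-0.2, -0.1, -3.1]
width: 0.0108
finger_force: 60.8
```

Run:
```python
from h import *
go([.6375,-.022,.134],.122)
ims=[]
for c,(x,y) in(("scene",(180,150)),("top",(260,130))):
    im=arm.read_camera(c)[:,:,::-1];ims.append(cv2.resize(im[y:y+180,x:x+180],None,fx=2.2,fy=2.2,interpolation=cv2.INTER_CUBIC))
    d=arm.cut_out('caddy_mid',c)
    if d:
        m=d[0]['mask'].astype(np.uint8);print(c,d[0]['conf'],d[0]['box'])
        for k in cv2.findContours(m,cv2.RETR_CCOMP,cv2.CHAIN_APPROX_NONE)[0]: print(len(k),k[:,0].mean(0))
cv2.imwrite("pics/s2.png",np.hstack(ims))
s=arm.observe();t=s['eef_pos'];mid=t-[0,0,.016]
T=R.from_rotvec(s['tcp_rot']).as_matrix()
y=-T[:,0]; 
for sg in(1,-1):
    e=mid+sg*.06*y
    print(mid,e,[np.round(proj(c,e),1) for c in("scene","top")])
```

```text
shift [ 1.5  9.3 57.7] spin 0.0 -3.141 tcp [ 0.6286 -0.0247  0.1917] q [-0.11  0.36  1.65  0.    1.14 -0.23]
scene 0.68 [206.7, 180.8, 317.5, 241.8]
299 [261.60535117 206.76588629]
38 [297.02631579 215.42105263]
36 [228.55555556 195.08333333]
[ 0.6296517  -0.02428864  0.17724666] [ 0.63705867 -0.08382968  0.17721984] [array([227.3, 194.3]), array([368.3, 168.2])]
[ 0.6296517  -0.02428864  0.17724666] [0.62224473 0.03525241 0.17727349] [array([296.4, 214.8]), array([300.9, 170.2])]
```

View pics/s2.png

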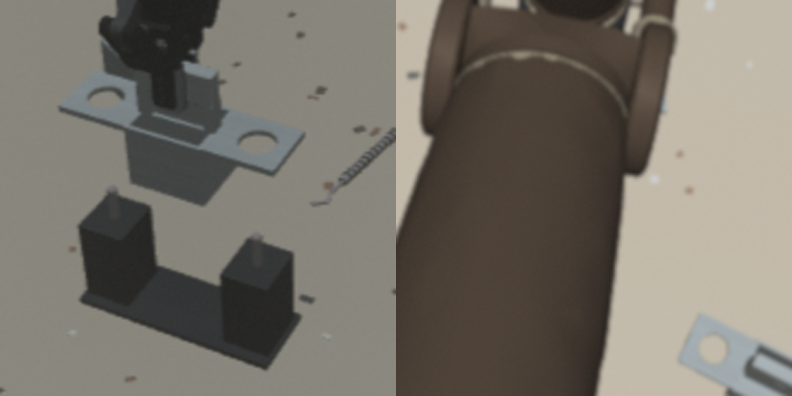

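The caddy sits in the grip as modelled, with holes at (297,215) and (229,195). The pin tips are at (297,257) and (231,237). Next I'll correct sideways and come down to just above the pins.

play_rows(increments=[[0,[1,8,0],0],[0,[1,8,5],0],[0,[1,8,20],0],[0,[1,8,40],0],[0,[1,8,52],0],[0,[1,8,57],0],[0,[1,8,57],0],[0,[1,8,57],0]])

```text
time: 6.3
eef_pos: [0.6385, -0.0236, 0.1362]
tcp_rot: [-2.082, -2.353, 0.0]
force: [0.0, -0.3, -2.6]
width: 0.0111
finger_force: 60.8
```

Run:
```python
from h import *
go([.6375,-.022,.095],.122)
im=arm.read_camera("scene")[:,:,::-1];cv2.imwrite("pics/s3.png",cv2.resize(im[170:330,180:360],None,fx=4,fy=3.7,interpolation=cv2.INTER_CUBIC))
print(arm.observe()['force'])
```

```text
shift [ 1.7 -0.8 41.2] spin 0.0 -3.141 tcp [ 0.6385 -0.0236  0.1362] q [-0.11  0.43  1.67  0.    1.04 -0.23]
[ 0.72855119 -0.03315003 -1.60612272]
```

View pics/s3.png

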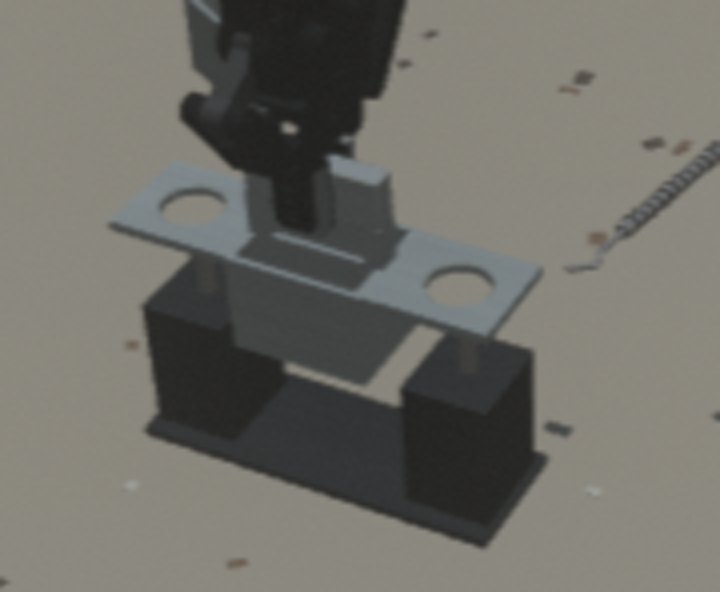

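The holes at about (228,226) and (295,247) are over the pins, with the tub between the posts. Lowering onto the pins.

play_rows(increments=[[0,[2,-1,5],0],[0,[2,-1,10],0],[0,[2,-1,15],0],[0,[2,-1,20],0],[0,[2,-1,25],0],[0,[2,-1,25],0]])

```text
time: 6.85
eef_pos: [0.6359, -0.0218, 0.1095]
tcp_rot: [-2.08, -2.351, 0.003]
force: [-0.2, -0.0, -3.4]
width: 0.0112
finger_force: 60.9
```

Run:
```python
from h import *
go([.6375,-.022,.095],.122)
im=arm.read_camera("scene")[:,:,::-1];cv2.imwrite("pics/s4.png",cv2.resize(im[190:310,200:340],None,fx=5,fy=5,interpolation=cv2.INTER_CUBIC))
print(arm.observe()['force'])
```

```text
shift [-0.4  1.6 14.5] spin -0.0 3.142 tcp [ 0.6359 -0.0218  0.1095] q [-0.1   0.46  1.69 -0.    0.99 -0.22]
[-0.12268783 -0.02568848 -2.18291071]
```

View pics/s4.png

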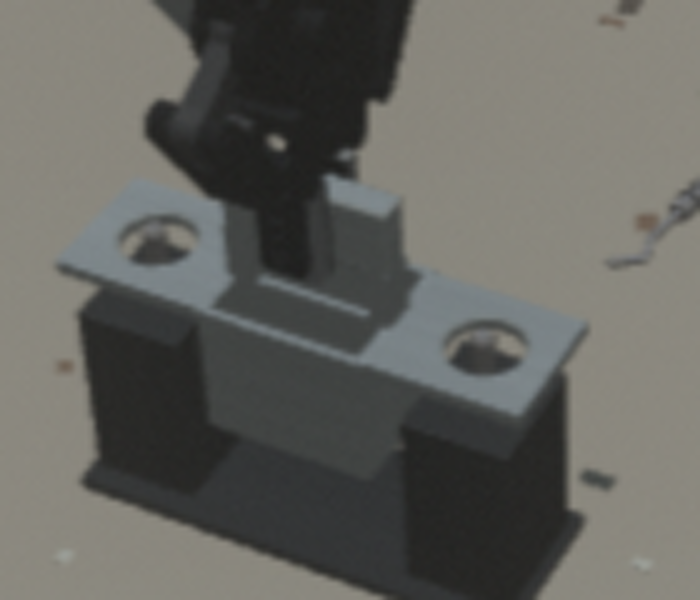

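Pins are centred in both holes, at about (231,238) and (297,259). Lowering the remaining 14 mm slowly.

play_rows(increments=[[0,[0,1,4],0],[0,[0,1,8],0],[0,[0,1,11],0],[0,[0,1,13],0],[0,[0,1,14],0],[0,[0,1,15],0],[0,[0,1,15],0],[0,[0,1,15],0]])

```text
time: 7.57
eef_pos: [0.6381, -0.0217, 0.0963]
tcp_rot: [2.082, 2.353, 0.0]
force: [-0.2, -0.4, -2.8]
width: 0.011
finger_force: 60.9
```

play_rows(increments=[[0,[0,0,1],0],[0,[0,0,2],0],[0,[0,0,2],0],[0,[0,0,2],0]])

```text
time: 7.9
eef_pos: [0.6381, -0.0218, 0.0942]
tcp_rot: [-2.082, -2.353, 0.0]
force: [0.2, 0.2, -2.9]
width: 0.0114
finger_force: 60.9
```

play_rows(increments=[[0,[0,0,1],0],[0,[0,0,1],0],[0.3,[0,0,1],0],[0.5,[0,0,1],0],[0.6,[0,0,1],0],[0.6,[0,0,1],0],[0.6,[0,0,1],0],[0.6,[0,0,1],0]])

```text
time: 8.57
eef_pos: [0.6381, -0.0217, 0.0931]
tcp_rot: [2.082, 2.353, 0.0]
force: [-0.6, 0.4, -0.3]
width: 0.0511
finger_force: 0.0
```

play_rows(increments=[[0.6,[0,0,-10],0],[0.6,[0,0,-35],0],[0.6,[0,0,-65],0],[0.6,[0,0,-100],0],[0.6,[0,0,-130],0],[0.6,[0,0,-140],0],[0.6,[0,0,-140],0],[0.6,[0,0,-140],0]])

```text
time: 9.23
eef_pos: [0.6381, -0.0218, 0.2336]
tcp_rot: [2.081, 2.352, 0.001]
force: [1.2, -0.5, -0.1]
width: 0.0511
finger_force: 0.0
```

Run:
```python
from h import *
im=arm.read_camera("scene")[:,:,::-1];cv2.imwrite("pics/s5.png",cv2.resize(im[130:310,190:340],None,fx=3.3,fy=3.3,interpolation=cv2.INTER_CUBIC))
```

```text
(no output)
```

View pics/s5.png

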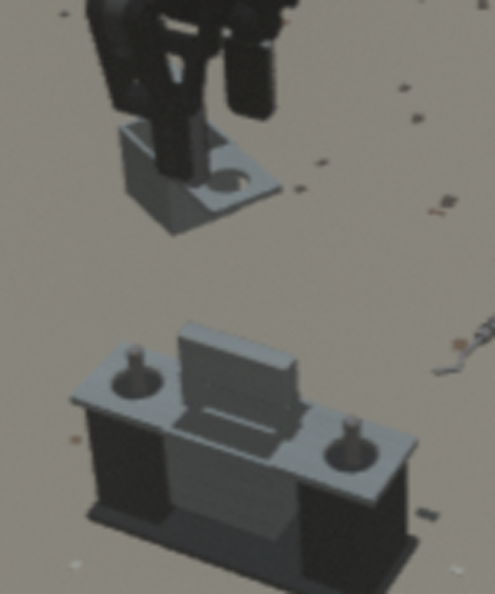

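The caddy hangs level and flat on both posts, with the pins through the holes at about (231,246) and (296,267). The other caddy hasn't moved.

```bash
python3 -c "
from workcell import arm
print(arm.sign_off())"
```

```text
the job is handed in; nothing more can be done
None
```

The two-eared caddy hangs level on the stand with a pin through each hole, released and with the gripper clear; the single-eared caddy was not touched, and I handed the job in at about 9.3 s (sign-off returned no verdict).

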